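# Load the polishing booth and shut its guard

### The job

Stand the brass canister upright, wholly on the round black pad inside the blue polishing booth, then slide the yellow-framed clear guard along its track until it is fully shut over the pad. Leave the other things on the bench where they are.

Things in the scene. Friction and masses are not known exactly. Their poses are not given: they have to be found in the camera images.
- booth: fixed blue polishing booth, 280 mm deep (x), 460 wide (y); origin at centre of its underside, z up, front at -x. Front slopes 33 degrees from level: from lip (x -140, z 60) up to the 20 mm wide top rail (x 86, z 207). Side walls 10 mm, back open above z 90; floor at z 30. Slope's +y half is a fixed clear pane; the -y half is the opening, covered by the guard when shut
- lamp (a point): middle of the underside of the red lamp shade across the booth's whole width over the slope: 60 mm before the booth's origin, 460 mm up; shade 60 mm deep (x), 30 thick, on 16 mm posts just outside the side walls. It stops a vertical tool at the handle: come in square to the slope, tilted about 33 degrees, fingers forward and down. Axes as the booth's
- pad (a point): centre of the top of the round black rubber pad, 124 mm across, on the booth floor in the -y half: 40 mm behind and 115 mm to the -y side of the booth's origin, 38 mm above the bench. Axes as the booth's. The canister's foot must be wholly on it
- guard (a joint): opening of the sliding guard in m: 0 shut (over the -y half), growing along the booth's +y to 0.23 at the open stop; starts mostly open; the free opening is about this wide. Clear pane in a yellow frame, 270 mm up the slope by 230 wide, 8 thick, centred 13 mm above the slope; about 2 N of friction, stays where left
- guard_handle (a point): middle of the black handle bar on the guard: a round bar 14 mm thick and 100 mm long running up and down the slope, 42 mm out from the pane's middle with a 35 mm finger gap beneath, a leg at each end. Site axes: x up the slope, y the sliding direction (booth's +y), z square out of the pane
- canister: loose brass lidded canister with copper bands, 103 mm tall with its lid knob, 0.2 to 0.4 kg; round body 56 mm across between 10 and 80 mm height, foot 64 mm, lid rim 59 mm across at 83 to 89 mm. Origin at the centre of its underside, z up. It stands on the round wooden board
- board: fixed round plywood board, 300 mm across, 18 mm thick, lying on the bench; origin at the centre of its underside
- dark_pot: bystander: dark round-bellied pot with brass rim, 76 mm across, 70 mm tall, on the board; origin under its centre
- bowl: bystander: open brass bowl, 100 mm across, 35 mm tall; origin under its centre
- steel_block: bystander: dark steel block 60 x 100 x 45 mm; origin under its centre
Things that resemble listed ones, but are neither listed nor needed, are in the scene too. Leave any red or turquoise look-alike of the canister alone.

How it is judged (in metres and radians):
On the way:
1. the canister stands upright and let go, wholly on the pad (horizontal distance between canister and pad below 0.03 m and z of canister in the frame of pad between -0.006 and 0.006 m and angle between canister's own z axis and vertical below 0.15 rad and contact force between the fingers and canister below 0.2 N and linear speed of canister below 0.03 m/s), for 0.2 s.
At the end, for the whole second after the job is handed in: the canister stands at rest on the pad, upright within about 9 degrees, its centre within 30 mm of the pad's centre (foot wholly on the pad), let go; and the guard is shut to within 6 mm (all of step 1 and value of joint guard below 0.006 m); the robot touches nothing.
It fails at once if the dark pot is pushed or lifted more than 40 mm from its place (distance of dark_pot from where it was at the start of the episode above 0.04 m).
It fails at once if the brass bowl is pushed or lifted more than 40 mm from its place (distance of bowl from where it was at the start of the episode above 0.04 m).
It fails at once if the steel block is pushed or lifted more than 40 mm from its place (distance of steel_block from where it was at the start of the episode above 0.04 m).
It also fails if it takes over 48 s, if anything falls off the work surface, if the arm or the gripper's body presses on something with over 40 N, if the wrist force passes 120 N, or if a joint passes its speed limit or range.

### The arm

A 6-joint arm with a two-finger parallel gripper is mounted at the origin on the work surface. World frame = base frame: x ahead of the robot, y to its left, z up, the work surface at z = 0. Lengths are in m, angles in degrees, forces in N, time in s.
With the tool pointing down it reaches from about 0.35 to 0.85 m from the base axis. Payload 8.1 kg.
Tool frame: the origin (TCP) lies at the very end of the fingers, on their centre line; the grasp point (between the pads) lies 19 mm behind it; z points along the fingers, y is the line along which they close (so a half turn about z gives the same grasp; the last joint's range is limited). The gripper opens to 85 mm and grips with 20 to 120 N. Pads are 22 mm wide; open, the fingers measure 114 mm over their backs; the gripper's body (76 mm by 85 mm) begins 54 mm behind the grasp point. The pads swing forward as they close: fully open they stand 13 mm farther back than shut.
Start: joints at [-72.101, 7.471, 85.268, -0, 87.261, -4.893], TCP at [0.232, -0.553, 0.231] pointing down, gripper open.
Joint ranges: [-169.43, 169.43], [-51.17, 129.36], [1.28, 143.12], [-76.62, 256.62], [0, 156.53], [-152.29, 152.29]. Speed limits (degrees/s): [136.94, 136.94, 159.86, 180, 180, 180].

### API

Orientations are given as a 3x3 rotation matrix whose columns are the frame's x, y, z axes.
In Python, from cell import state, capture, finish_job gives the robot as it stands.
- The arm moves only by the shell command python3 -m creep 'ROWS' [FORCE]. ROWS is JSON, a list of rows, each a list of 7 numbers: the closure, from -1 (fully open) to 1 (shut), then the shift along the world's x, y, z as a fraction of full scale, then the turn, a rotation vector about the world's x, y, z as a fraction of full scale. A call has exactly 10 rows; each row shifts and turns the commanded pose from where the row before left it; what a row does not reach is not made up. Full scale, the value 1, is 25 mm for a shift and pi/4 rad for a turn. A row lasts 1/12 s, in which the tool goes at most 41.7 mm and 7.16 degrees, less where a joint would pass 70% of its speed; a pose out of reach is approached as far as the arm can. A call with a number of a shift or a turn outside -1 to 1 is refused whole. A call with a gripper value outside its range is refused whole. The fingers move at their own pace and stop on an object; FORCE is the grip in N (left out, the last holds). Time passes only in rows, so rows that do not move let the fingers close, or fill a call up. It gives the time, the measured TCP pose, the force, the opening and the grip force at its end, in the units of the state.
- state(): the state, without advancing time (a new reading comes with each control period).
- capture(name): name is "side" or "top"; returns a dict with "pixels" (480x640x3 uint8, blue, green, red), "fx", "fy", "cx", "cy" (pixels), "dist" ([k1, k2, p1, p2, k3] as OpenCV has them; the pictures are not rectified), "R" (3x3) and "t" (3): a world point X has camera coordinates R X + t. Camera axes: x right, y down, z forward; pixel columns grow to the right and rows downward; lengths in m; the calibration is good to about 2 mm. A picture is of the moment at which its call begins. There is no depth.
- finish_job(): hands the job in; it is judged then, once.
The state is a dict: "clock": time; "joint_positions": joint angles; "joint_velocities": joint speeds; "effort": joint torques, N m; "tool_pos": TCP position; "eef_rot": TCP orientation; "force": force on the tool from outside, world axes, zero at the start; "wrist_torque": the same for the moment, N m; "width": opening from 0.0 (shut) to 1.0 (fully open); "finger_force": force on a finger pad.
Only numpy, scipy, OpenCV 4.12 (cv2) and the standard library are available. Lean on these libraries where they do the work, as an engineer would, in place of code of your own. Each camera call takes 0.05 s, during which the arm holds its last target. There are 200 camera calls.

## Working session

There is one attempt and no reset: what is moved stays moved. The work goes in short steps, Python scripts to look and compute and a shell command to move; the robot and the scene stay as the last step left them, time stands still between calls to the robot, and variables do not carry over. Pictures are saved under pics/ and viewed, at most 10 in all, crops included, and the job is handed in when it is done.

```bash
ls; mkdir -p pics; python3 - <<'E'
from cell import state,capture
import cv2,json
s=state();print(s['clock'],s['tool_pos'],s['width'])
for n in('side','top'):
    c=capture(n);cv2.imwrite(f'pics/{n}0.png',c['pixels']);print(n,{k:c[k] for k in c if k!='pixels'})
E
```

```text
pics
0.0 [ 0.23228575 -0.55259556  0.230216  ] 1.0012925126497831
side {'fx': 433.86153844563006, 'fy': 433.86153844563006, 'cx': 325.33278933409264, 'cy': 238.22503535629193, 'dist': array([-0.05780575,  0.        ,  0.        ,  0.        ,  0.        ]), 'R': array([[ 0.97214935, -0.23433193,  0.0037672 ],
       [-0.16866395, -0.71069896, -0.68297838],
       [ 0.16272099,  0.66332159, -0.73042888]]), 't': array([-0.5375266 ,  0.22208985,  1.32427539])}
top {'fx': 624.5753291711821, 'fy': 624.5753291711821, 'cx': 313.27186276923106, 'cy': 238.39054245340796, 'dist': array([-0.045961,  0.      ,  0.      ,  0.      ,  0.      ]), 'R': array([[-0.02328396, -0.9996758 , -0.01030317],
       [-0.9850911 ,  0.02469895, -0.17025123],
       [ 0.17045051,  0.00618544, -0.98534682]]), 't': array([-0.08268007,  0.56921623,  1.58977887])}
```

View pics/side0.png

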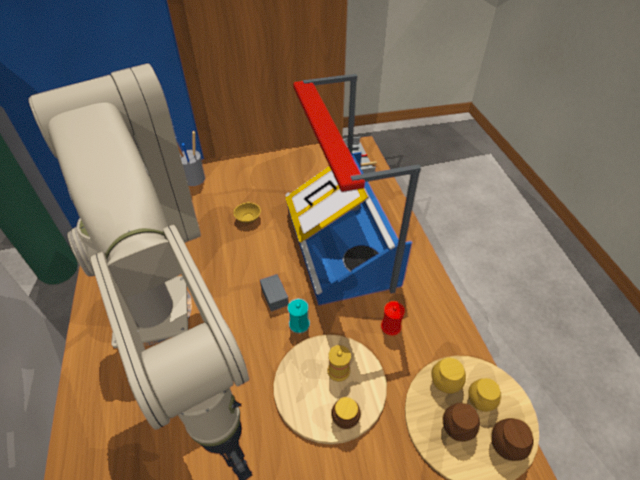

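View pics/top0.png

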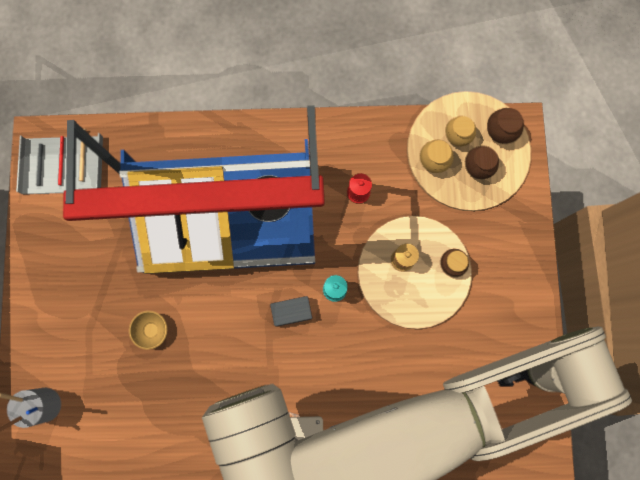

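The side view shows the canister at about (340,362), the pad at (360,258), the handle at (320,190) and the guard over the far half. In the top view the canister is at (406,256), the pad at (270,203) partly under the lamp, and the handle at (181,230). Next I'll make a zoomed mosaic.

```bash
cat > h.py <<'E'
import numpy as np,cv2
from cell import state,capture
def ray(c,p):
    K=np.array([[c['fx'],0,c['cx']],[0,c['fy'],c['cy']],[0,0,1]])
    u=cv2.undistortPoints(np.array([[p]],float),K,np.array(c['dist']))[0,0]
    d=c['R'].T@np.array([u[0],u[1],1.]);return -c['R'].T@c['t'],d/np.linalg.norm(d)
def onz(c,p,z):
    o,d=ray(c,p);return o+d*(z-o[2])/d[2]
def tri(c1,p1,c2,p2):
    (a,d),(b,e)=ray(c1,p1),ray(c2,p2)
    s=np.linalg.lstsq(np.c_[d,-e],b-a,rcond=None)[0]
    A,B=a+d*s[0],b+e*s[1];return (A+B)/2,np.linalg.norm(A-B)
def proj(c,X):
    K=np.array([[c['fx'],0,c['cx']],[0,c['fy'],c['cy']],[0,0,1]])
    return cv2.projectPoints(np.array([X],float),cv2.Rodrigues(c['R'])[0],c['t'],K,np.array(c['dist']))[0][0,0]
E
python3 - <<'E'
import cv2,numpy as np
s=cv2.imread('pics/side0.png');t=cv2.imread('pics/top0.png')
f=lambda im,x,y,w,h,k:cv2.resize(im[y:y+h,x:x+w],None,fx=k,fy=k,interpolation=cv2.INTER_CUBIC)
a=np.hstack([f(s,310,335,60,50,5),f(t,380,230,50,50,5)])   # 300x250,250
b=np.hstack([f(s,280,150,140,160,2),f(t,110,140,220,160,2)]) #280x320,440
W=800;pad=lambda m:cv2.copyMakeBorder(m,0,0,0,W-m.shape[1],cv2.BORDER_CONSTANT)
cv2.imwrite('pics/mos.png',np.vstack([pad(a),pad(b)]))
E
```

```text
(no output)
```

View pics/mos.png

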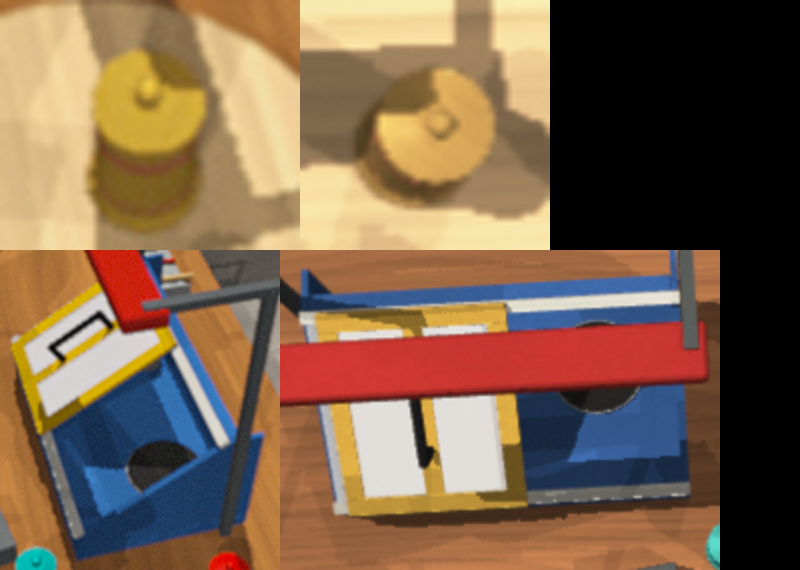

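The mosaic gives these positions. Knob: side (339.6,352.6), top (408,254.8). Pad: side left edge (344,255), top spans x 248–290 and y 175–221. Lip -y corner: side (319,294), top (314.5,260). Handle lower end: side (306,199), top (182,243).

```bash
python3 - <<'E'
from h import *
np.set_printoptions(precision=4,suppress=True)
S,T=capture('side'),capture('top')
print('cams',ray(S,(0,0))[0],ray(T,(0,0))[0])
print('knob',tri(S,(339.6,352.6),T,(408,254.8)))
print('lip-y',tri(S,(319,294),T,(314.5,260)))
print('rail-y',tri(S,(391,247.5),T,(310,163)))
print('handlelow',tri(S,(306,199),T,(182,243)))
print('lowframe -y corner', tri(S,(300.5,239),T,(232,267)))
# pad: dark mask, both views
for n,c,(x0,y0,x1,y1) in(('s',S,(335,240,395,275)),('t',T,(240,170,300,225))):
    im=c['pixels'];hsv=cv2.cvtColor(im,cv2.COLOR_BGR2HSV)
    m=((im.max(2)<75)&(hsv[...,1]<140)).astype(np.uint8);z=np.zeros_like(m);z[y0:y1,x0:x1]=m[y0:y1,x0:x1]
    cs=max(cv2.findContours(z,0,1)[0],key=cv2.contourArea)[:,0]
    P=np.array([onz(c,p,.038)[:2] for p in cs.astype(float)])
    # RANSAC-like circle fit radius .062
    from scipy.optimize import least_squares
    r=least_squares(lambda q:np.hypot(*(P-q).T)-.062,P.mean(0),loss='soft_l1',f_scale=.001)
    print('pad',n,len(cs),r.x,np.round((np.hypot(*(P-r.x).T)-.062)*1000)[:60:2])
# shade in top
im=T['pixels'];hsv=cv2.cvtColor(im,cv2.COLOR_BGR2HSV)
m=(((hsv[...,0]<8)|(hsv[...,0]>172))&(hsv[...,1]>180)&(hsv[...,2]>80)).astype(np.uint8)
cs=max(cv2.findContours(m,0,1)[0],key=cv2.contourArea)
ap=cv2.approxPolyDP(cs,4,True)[:,0];print('shadetop',[(tuple(p),onz(T,p,.49)[:2].round(3)) for p in ap.astype(float)])
# brass lid: canister in both
for n,c,(x0,y0,x1,y1) in(('s',S,(322,340,358,385)),('t',T,(385,235,425,275))):
    im=c['pixels'];hsv=cv2.cvtColor(im,cv2.COLOR_BGR2HSV)
    sub=hsv[y0:y1,x0:x1];m=(sub[...,1]>150).astype(np.uint8)
    cs=max(cv2.findContours(m,0,1)[0],key=cv2.contourArea);print(n,np.array(cv2.boundingRect(cs))+[x0,y0,0,0])
k=tri(S,(339.6,352.6),T,(408,254.8))[0]
E
```

```text
cams [ 0.3445 -0.8465  1.121 ] [ 0.2878 -0.1065  1.6625]
knob (array([ 0.5086, -0.3323,  0.1187]), np.float64(0.0023016581058350615))
lip-y (array([ 0.5091, -0.0983,  0.0566]), np.float64(0.0007782006545614901))
rail-y (array([ 0.7231, -0.0936,  0.2061]), np.float64(0.0036632433222455216))
handlelow (array([0.5433, 0.227 , 0.1485]), np.float64(0.005922975223723896))
lowframe -y corner (array([0.4943, 0.1127, 0.0815]), np.float64(0.0037566603045424344))
pad s 78 [0.6822 0.0175] [  1.  -2.  -4.  -1.  -1.  -0.  -1.   2.   1.   1.  -1.  -5.  -1.  -2.
  -2.  -0.  -3.  -5. -12. -23. -31. -38. -45. -54. -53. -47. -40. -30.
 -22. -14.]
pad t 98 [0.6843 0.0291] [-26. -25. -26. -26. -26. -22. -23. -18. -15. -12.  -8.  -6.  -0.   4.
   8.  13.  13.   8.   4.  -0.  -3.  -1.   0.  -0.   3.   3.   5.   2.
  -2.   1.]
shadetop [((np.float64(320.0), np.float64(175.0)), array([ 0.615, -0.115])), ((np.float64(318.0), np.float64(190.0)), array([ 0.585, -0.111])), ((np.float64(310.0), np.float64(188.0)), array([ 0.59 , -0.095])), ((np.float64(309.0), np.float64(177.0)), array([ 0.612, -0.094])), ((np.float64(75.0), np.float64(190.0)), array([0.598, 0.364])), ((np.float64(73.0), np.float64(204.0)), array([0.57 , 0.367])), ((np.float64(64.0), np.float64(203.0)), array([0.573, 0.384])), ((np.float64(64.0), np.float64(193.0)), array([0.593, 0.385])), ((np.float64(63.0), np.float64(216.0)), array([0.547, 0.385])), ((np.float64(323.0), np.float64(204.0)), array([ 0.557, -0.119]))]
s [328 345  23  36]
t [408 251  10   9]
```

```bash
python3 - <<'E'
from h import *
np.set_printoptions(precision=4,suppress=True)
S,T=capture('side'),capture('top')
print(state()['eef_rot'],state()['joint_positions'])
from scipy.optimize import least_squares
for n,c,(x0,y0,x1,y1) in(('s',S,(335,240,395,275)),('t',T,(240,207,300,225))):
    im=c['pixels'];hsv=cv2.cvtColor(im,cv2.COLOR_BGR2HSV)
    m=((im.max(2)<75)&(hsv[...,1]<140)).astype(np.uint8);z=np.zeros_like(m);z[y0:y1,x0:x1]=m[y0:y1,x0:x1]
    cs=max(cv2.findContours(z,0,1)[0],key=cv2.contourArea)[:,0]
    P=np.array([onz(c,p,.038)[:2] for p in cs.astype(float)])
    best=(0,0)
    rng=np.random.default_rng(0)
    for _ in range(3000):
        a,b=P[rng.choice(len(P),2,False)];d=b-a;L=np.hypot(*d)
        if L<.03 or L>.12: continue
        for s in(1,-1):
            q=(a+b)/2+s*np.array([-d[1],d[0]])/L*np.sqrt(.062**2-L*L/4)
            k=abs(np.hypot(*(P-q).T)-.062)<.002
            if k.sum()>best[0]: best=(k.sum(),q,k)
    k=best[2];r=least_squares(lambda q:np.hypot(*(P[k]-q).T)-.062,best[1]);print('pad',n,len(P),k.sum(),r.x)
# dark pot: brass rim tops; px
for n,p in(('pot',((346,407),(457,259))),('red',((393,306),(360,183))),('teal',((298.5,303),(336,285)))):
    print(n,tri(S,p[0],T,p[1]))
# yaw from straight edges in top view, at heights
for nm,z,a,b in(('railback',.207,(212,165.5),(311,162)),('lipfront',.06,(235,262),(313,259.5)),('wallbase',0.06,(142,271.5),(313,263)),('frameTop',.22,(125.,172),(220.,167.5)),('shadefr',.46,(63,216),(323,204))):
    A,B=onz(T,a,z),onz(T,b,z);d=A-B;print(nm,A,B,np.degrees(np.arctan2(-d[0],d[1])))
E
```

```text
[[ 0.9219  0.3874 -0.0002]
 [ 0.3874 -0.9219  0.0006]
 [ 0.0001 -0.0006 -1.    ]] [-72.0997   7.4865  85.2892   0.0012  87.2606  -4.891 ]
pad s 78 31 [0.6785 0.0149]
pad t 98 42 [0.6818 0.0257]
pot (array([ 0.4952, -0.4607,  0.0887]), np.float64(0.005055639000930216))
red (array([ 0.697 , -0.22  ,  0.1038]), np.float64(0.003802994793064223))
teal (array([ 0.4381, -0.1507,  0.1071]), np.float64(0.0011301752982110138))
railback [0.7249 0.1437 0.207 ] [ 0.7271 -0.0963  0.207 ] 0.5340546604945217
lipfront [0.508  0.1078 0.06  ] [ 0.5096 -0.0945  0.06  ] 0.4477959461715687
wallbase [0.489  0.3502 0.06  ] [ 0.5005 -0.0943  0.06  ] 1.485195718658424
frameTop [0.7109 0.3518 0.22  ] [0.7155 0.1222 0.22  ] 1.153453284684539
shadefr [0.5535 0.3978 0.46  ] [ 0.5642 -0.1198  0.46  ] 1.1809239286925801
```

```bash
cat >> h.py <<'E'
from scipy.spatial.transform import Rotation as Ro
def zt(h,tau):
    h,t=np.radians([h,tau]);return np.array([np.sin(t)*np.cos(h),np.sin(t)*np.sin(h),-np.cos(t)])
def plan(G,h,tau,back=0.,pos=None,R=None):
    "grasp point G, heading, tilt -> total shift (in 25mm) and turn (in 45deg) from pose"
    s=state();pos=s['tool_pos'] if pos is None else pos;R=s['eef_rot'] if R is None else R
    z=zt(h,tau);a=np.radians(h);y=np.array([np.sin(a),-np.cos(a),0]);Rt=np.c_[np.cross(y,z),y,z]
    P=np.array(G)+(.019-back)*z
    print('tcp',P.round(4),'shift',((P-pos)/.025).round(3),'turn',(Ro.from_matrix(Rt@R.T).as_rotvec()/(np.pi/4)).round(3))
    return P,Rt
E
python3 - <<'E'
from h import *
G=(.509,-.332,.078)
P,R=plan(G,-33,40,.12)
plan(G,-33,40,0,P,R)
E
```

```text
tcp [ 0.4546 -0.2966  0.1554] shift [ 8.885 10.253 -3.022] turn [-0.083 -0.92  -1.188]
tcp [ 0.5192 -0.3387  0.0634] shift [ 2.588 -1.68  -3.677] turn [0. 0. 0.]
```

```bash
python3 -m creep '[[-1,0.5,0.6,0,-0.008,-0.092,-0.119],[-1,0.8,0.9,0,-0.008,-0.092,-0.119],[-1,0.8,0.9,0,-0.008,-0.092,-0.119],[-1,0.8,0.9,0,-0.008,-0.092,-0.119],[-1,0.8,0.9,-0.2,-0.008,-0.092,-0.119],[-1,0.8,0.9,-0.2,-0.008,-0.092,-0.119],[-1,0.8,0.9,-0.2,-0.008,-0.092,-0.119],[-1,0.8,0.9,-0.2,-0.008,-0.092,-0.119],[-1,0.8,0.9,-0.2,-0.008,-0.092,-0.119],[-1,0.5,0.7,-0.2,-0.008,-0.092,-0.119]]' 60
python3 - <<'E'
from h import *
print(state()['joint_positions'].round(1))
P,R=plan((.509,-.332,.078),-33,40,.12)
E
```

```text
clock: 1.13
tool_pos: [0.4183, -0.3396, 0.2014]
eef_rot: [[0.636, -0.549, 0.542], [-0.422, -0.836, -0.351], [0.646, -0.006, -0.763]]
force: [0.4, 0.5, 0.3]
width: 1.002
finger_force: 0.0
[-53.4 -41.3 136.9  17.9  47.4  62.2]
tcp [ 0.4546 -0.2966  0.1554] shift [ 1.451  1.718 -1.841] turn [-0.003  0.008  0.007]
```

```bash
python3 -m creep '[[-1,0.2,0.2,-0.1,0,0,0],[-1,0.2,0.2,-0.2,0,0,0],[-1,0.2,0.2,-0.2,0,0,0],[-1,0.2,0.2,-0.2,0,0,0],[-1,0.2,0.2,-0.2,0,0,0],[-1,0.2,0.2,-0.2,0,0,0],[-1,0.2,0.2,-0.2,0,0,0],[-1,0.05,0.2,-0.2,0,0.008,0.007],[-1,0,0.1,-0.2,0,0,0],[-1,0,0,0,0,0,0]]'
python3 - <<'E'
from h import *
print(state()['joint_positions'].round(1))
P,R=plan((.509,-.332,.078),-33,40,.12)
plan((.509,-.332,.078),-33,40)
for n in('side','top'):
    c=capture(n);cv2.imwrite(f'pics/{n}1.png',c['pixels'][(200 if n=='side' else 100):,200:600])
a,b=cv2.imread('pics/side1.png'),cv2.imread('pics/top1.png')
cv2.imwrite('pics/m1.png',np.hstack([a,cv2.resize(b[100:],(400,280))]))
E
```

```text
clock: 1.97
tool_pos: [0.4532, -0.2971, 0.1571]
eef_rot: [[0.649, -0.54, 0.535], [-0.416, -0.841, -0.345], [0.637, 0.001, -0.771]]
force: [-0.8, 0.5, 0.3]
width: 1.004
finger_force: 0.0
[-43.1 -37.3 139.1  10.3  39.6  73.9]
tcp [ 0.4546 -0.2966  0.1554] shift [ 0.054  0.02  -0.071] turn [-0.004 -0.009 -0.007]
tcp [ 0.5192 -0.3387  0.0634] shift [ 2.641 -1.661 -3.748] turn [-0.004 -0.009 -0.007]
```

View pics/m1.png

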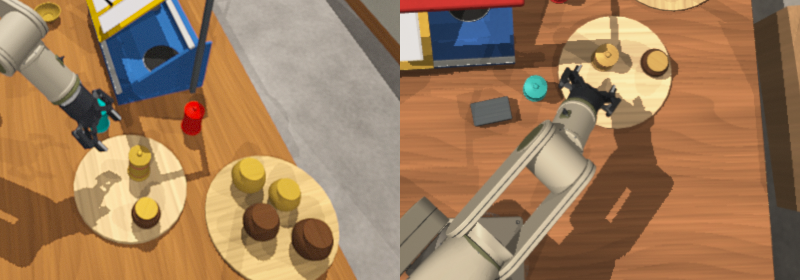

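The hand is lined up with the canister: side-crop fingers at (95,125), canister at (140,162). Turquoise is clear on the left. Now the approach.

```bash
python3 -m creep '[[-1,0.3,-0.18,-0.4,0,0,0],[-1,0.3,-0.18,-0.45,0,0,0],[-1,0.3,-0.19,-0.45,0,0,0],[-1,0.3,-0.19,-0.45,0,0,0],[-1,0.3,-0.19,-0.45,0,0,0],[-1,0.3,-0.19,-0.4,0,0,0],[-1,0.3,-0.19,-0.4,0,0,0],[-1,0.3,-0.19,-0.4,0,0,0],[-1,0.24,-0.16,-0.35,0,0,0],[-1,0,0,0,0,0,0]]'
python3 -m creep '[[1,0,0,0,0,0,0],[1,0,0,0,0,0,0],[1,0,0,0,0,0,0],[1,0,0,0,0,0,0],[1,0,0,0,0,0,0],[1,0,0,0,0,0,0],[1,0,0,0,0,0,0],[1,0,0,0,0,0,0],[1,0,0,0,0,0,0],[1,0,0,0,0,0,0]]' 60
python3 - <<'E'
from h import *
print(state()['joint_positions'].round(1))
plan((.509,-.332,.078),-33,40)
E
```

```text
clock: 2.9
tool_pos: [0.5195, -0.3402, 0.0636]
eef_rot: [[0.648, -0.542, 0.535], [-0.417, -0.841, -0.346], [0.637, 0.001, -0.771]]
force: [-0.4, 0.2, 0.3]
width: 0.998
finger_force: 0.0
clock: 3.73
tool_pos: [0.5202, -0.34, 0.0661]
eef_rot: [[0.647, -0.541, 0.537], [-0.415, -0.841, -0.347], [0.64, 0.002, -0.769]]
force: [-2.0, 2.7, 6.8]
width: 0.651
finger_force: 62.0
[-40.9  -9.3 130.   15.   20.4  69.6]
tcp [ 0.5192 -0.3387  0.0634] shift [-0.038  0.056 -0.105] turn [-0.001 -0.005 -0.005]
```

```bash
python3 -m creep '[[1,0,0,0.3,0,0,0],[1,0,0,0.5,0,0,0],[1,0,0,0.6,0,0,0],[1,0,0,0.6,0,0,0],[1,0,0,0.6,0,0,0],[1,0,0,0.6,0,0,0],[1,0,0,0.6,0,0,0],[1,0,0,0.6,0,0,0],[1,0,0,0.6,0,0,0],[1,0,0,0.4,0,0,0]]'
python3 - <<'E'
from h import *
print(state()['joint_positions'].round(1))
P,R=plan((.545,.021,.23),1,40)
P,R=plan((.645,.021,.16),1,40,0,P,R)
E
```

```text
clock: 4.57
tool_pos: [0.5194, -0.3395, 0.2011]
eef_rot: [[0.648, -0.541, 0.536], [-0.416, -0.841, -0.346], [0.638, 0.001, -0.77]]
force: [0.5, -0.1, -2.9]
width: 0.646
finger_force: 63.8
[-40.9 -23.  125.    8.2  38.8  77.2]
tcp [0.5572 0.0212 0.2154] shift [ 1.512 14.43   0.575] turn [-0.    -0.008  0.751]
tcp [0.6572 0.0212 0.1454] shift [ 4.   0.  -2.8] turn [0. 0. 0.]
```

```bash
python3 -m creep '[[1,0.0,0.4,0.05,0,0,0.03],[1,0.05,0.7,0.05,0,0,0.04],[1,0.08,0.75,0.05,0,0,0.04],[1,0.08,0.75,0.05,0,0,0.04],[1,0.08,0.75,0.05,0,0,0.04],[1,0.08,0.75,0.05,0,0,0.04],[1,0.08,0.75,0.05,0,0,0.04],[1,0.08,0.75,0.05,0,0,0.04],[1,0.08,0.75,0.05,0,0,0.04],[1,0.08,0.75,0.05,0,0,0.04]]'
python3 -m creep '[[1,0.08,0.75,0.02,0,0,0.04],[1,0.08,0.75,0.02,0,0,0.04],[1,0.08,0.75,0.02,0,0,0.04],[1,0.08,0.75,0.02,0,0,0.04],[1,0.08,0.75,0,0,0,0.04],[1,0.08,0.75,0,0,0,0.04],[1,0.08,0.75,0,0,0,0.04],[1,0.08,0.75,0,0,0,0.04],[1,0.08,0.7,0,0,0,0.04],[1,0.05,0.5,0,0,-0.008,0.02]]'
python3 - <<'E'
from h import *
print(state()['joint_positions'].round(1))
P,R=plan((.545,.021,.23),1,40)
P,R=plan((.645,.021,.16),1,40,0)
c=capture('side');cv2.imwrite('pics/side2.png',c['pixels'])
E
```

```text
clock: 5.4
tool_pos: [0.5362, -0.161, 0.2115]
eef_rot: [[0.744, -0.261, 0.615], [-0.201, -0.965, -0.167], [0.637, 0.001, -0.771]]
force: [0.4, -0.3, -3.2]
width: 0.648
finger_force: 64.1
clock: 6.23
tool_pos: [0.5556, 0.0191, 0.2137]
eef_rot: [[0.766, 0.035, 0.642], [0.028, -0.999, 0.022], [0.642, 0.001, -0.767]]
force: [0.3, -0.1, -2.3]
width: 0.649
finger_force: 64.1
[ -7.2 -37.9 133.6   8.2  45.1  77.1]
tcp [0.5572 0.0212 0.2154] shift [0.063 0.085 0.07 ] turn [ 0.001 -0.001 -0.022]
tcp [0.6572 0.0212 0.1454] shift [ 4.063  0.085 -2.73 ] turn [ 0.001 -0.001 -0.022]
```

View pics/side2.png

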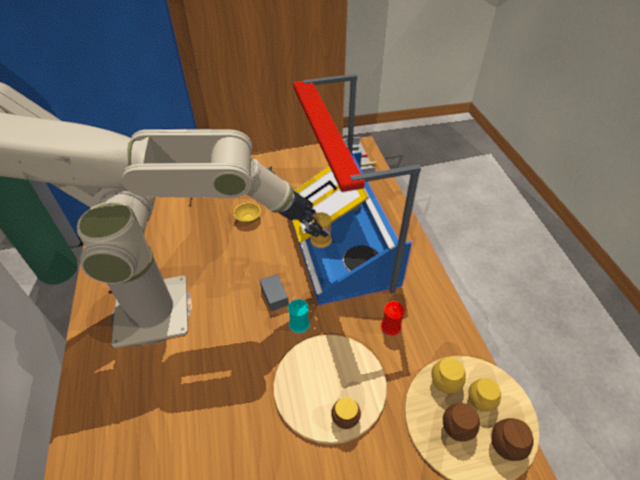

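The canister is in the grip at about (320,230), in front of the booth opening. The arm is clear of the red lamp and the guard. Next, in under the lamp.

```bash
python3 -m creep '[[1,0.3,0.05,-0.1,0,0,-0.01],[1,0.45,0.03,-0.3,0,0,-0.01],[1,0.45,0,-0.3,0,0,0],[1,0.45,0,-0.3,0,0,0],[1,0.45,0,-0.3,0,0,0],[1,0.45,0,-0.3,0,0,0],[1,0.45,0,-0.3,0,0,0],[1,0.45,0,-0.3,0,0,0],[1,0.4,0,-0.3,0,0,0],[1,0.3,0,-0.2,0,0,0]]'
python3 - <<'E'
from h import *
print(state()['joint_positions'].round(1))
P,R=plan((.684,.021,.108),1,40)
for n in('side','top'):
    c=capture(n);cv2.imwrite(f'pics/{n}3.png',c['pixels'])
a,b=cv2.imread('pics/side3.png')[140:320,240:440],cv2.imread('pics/top3.png')[130:310,150:350]
cv2.imwrite('pics/m3.png',cv2.resize(np.hstack([a,b]),None,fx=2,fy=2,interpolation=cv2.INTER_CUBIC))
E
```

```text
clock: 7.12
tool_pos: [0.6595, 0.0196, 0.145]
eef_rot: [[0.767, 0.017, 0.641], [0.014, -1.0, 0.01], [0.641, 0.001, -0.768]]
force: [-0.5, 0.3, -3.7]
width: 0.651
finger_force: 64.0
[ -4.8 -11.3 122.2   7.3  29.6  79.2]
tcp [0.6962 0.0212 0.0934] shift [ 1.468  0.066 -2.061] turn [ 0.002 -0.003  0.001]
```

View pics/m3.png

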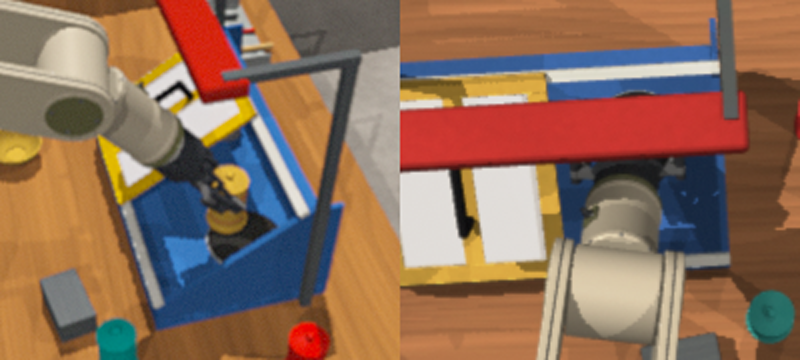

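```bash
python3 - <<'E'
from h import *
T=capture('top')
for p in((269,175.5),(269,221.5),(248,199),(290,199)): print(onz(T,p,.038).round(4))
S=capture('side')
for p in((344,257.5),(361,245)): print(onz(S,p,.038).round(4))
E
python3 -m creep '[[1,0.15,0.02,-0.2,0,0,0],[1,0.2,0.02,-0.3,0,0,0],[1,0.2,0.02,-0.3,0,0,0],[1,0.2,0,-0.3,0,0,0],[1,0.2,0,-0.3,0,0,0],[1,0.2,0,-0.25,0,0,0],[1,0.2,0,-0.2,0,0,0],[1,0.1,0,-0.15,0,0,0],[1,0,0,0,0,0,0],[1,0,0,0,0,0,0]]'
```

```text
[0.7435 0.0187 0.038 ]
[0.6173 0.0201 0.038 ]
[0.6801 0.0756 0.038 ]
[ 0.6771 -0.0367  0.038 ]
[0.6251 0.0386 0.038 ]
[0.6955 0.0788 0.038 ]
clock: 8.15
tool_pos: [0.6961, 0.0214, 0.0969]
eef_rot: [[0.766, 0.017, 0.643], [0.014, -1.0, 0.01], [0.643, 0.001, -0.766]]
force: [0.4, -0.4, -2.9]
width: 0.647
finger_force: 64.1
```

Pad centre comes out at about (0.682, 0.019) from both views, and the canister is within 3 mm of that. Lowering.

```bash
python3 -m creep '[[1,-0.02,0,-0.1,0,0,0],[1,-0.02,-0.03,-0.1,0,0,0],[1,0,-0.03,-0.1,0,0,0],[1,0,0,-0.06,0,0,0],[1,0,0,0,0,0,0],[1,0,0,-0.02,0,0,0],[1,0,0,-0.02,0,0,0],[1,0,0,0,0,0,0],[1,0,0,0,0,0,0],[1,0,0,0,0,0,0]]'
```

```text
clock: 8.98
tool_pos: [0.6953, 0.0199, 0.0871]
eef_rot: [[0.765, 0.017, 0.643], [0.014, -1.0, 0.01], [0.643, 0.001, -0.766]]
force: [-0.2, -0.1, -3.3]
width: 0.647
finger_force: 64.1
```

```bash
python3 -m creep '[[1,0,0,-0.04,0,0,0],[1,0,0,0,0,0,0],[1,0,0,0,0,0,0],[1,0,0,0,0,0,0],[1,0,0,0,0,0,0],[1,0,0,0,0,0,0],[1,0,0,0,0,0,0],[1,0,0,0,0,0,0],[1,0,0,0,0,0,0],[1,0,0,0,0,0,0]]'
python3 -m creep '[[1,0,0,-0.04,0,0,0],[1,0,0,0,0,0,0],[1,0,0,0,0,0,0],[1,0,0,0,0,0,0],[1,0,0,0,0,0,0],[1,0,0,0,0,0,0],[1,0,0,0,0,0,0],[1,0,0,0,0,0,0],[1,0,0,0,0,0,0],[1,0,0,0,0,0,0]]'
```

```text
clock: 9.82
tool_pos: [0.6954, 0.0199, 0.0863]
eef_rot: [[0.765, 0.017, 0.644], [0.014, -1.0, 0.01], [0.644, 0.001, -0.765]]
force: [1.0, 0.4, -1.8]
width: 0.645
finger_force: 64.1
clock: 10.65
tool_pos: [0.696, 0.0199, 0.0862]
eef_rot: [[0.764, 0.017, 0.645], [0.014, -1.0, 0.01], [0.645, 0.002, -0.764]]
force: [-3.0, 1.9, 5.3]
width: 0.64
finger_force: 63.5
```

In contact with the pad. Release, then back out along the tool axis.

```bash
python3 -m creep '[[0.2,0,0,0,0,0,0],[-0.2,0,0,0,0,0,0],[-1,0,0,0,0,0,0],[-1,0,0,0,0,0,0],[-1,0,0,0,0,0,0],[-1,0,0,0,0,0,0],[-1,0,0,0,0,0,0],[-1,0,0,0,0,0,0],[-1,0,0,0,0,0,0],[-1,0,0,0,0,0,0]]'
python3 -m creep '[[-1,-0.1,0,0.12,0,0,0],[-1,-0.2,0,0.24,0,0,0],[-1,-0.3,0,0.36,0,0,0],[-1,-0.4,0,0.48,0,0,0],[-1,-0.5,0,0.6,0,0,0],[-1,-0.5,0,0.6,0,0,0],[-1,-0.5,0,0.6,0,0,0],[-1,-0.5,0,0.6,0,0,0],[-1,-0.6,0,0.5,0,0,0],[-1,-0.6,0,0.3,0,0,0]]'
python3 - <<'E'
from h import *
print(state()['joint_positions'].round(1))
for n in('side','top'):
    c=capture(n);cv2.imwrite(f'pics/{n}4.png',c['pixels'])
a,b=cv2.imread('pics/side4.png')[140:320,240:440],cv2.imread('pics/top4.png')[130:310,110:310]
cv2.imwrite('pics/m4.png',cv2.resize(np.hstack([a,b]),None,fx=2,fy=2,interpolation=cv2.INTER_CUBIC))
E
```

```text
clock: 11.48
tool_pos: [0.6952, 0.0198, 0.085]
eef_rot: [[0.766, 0.017, 0.643], [0.014, -1.0, 0.01], [0.643, 0.001, -0.766]]
force: [0.1, -0.0, 0.2]
width: 1.002
finger_force: 0.0
clock: 12.32
tool_pos: [0.5902, 0.0198, 0.1974]
eef_rot: [[0.764, 0.017, 0.645], [0.014, -1.0, 0.01], [0.645, 0.002, -0.764]]
force: [0.3, -0.2, 1.6]
width: 0.999
finger_force: 0.0
[ -5.7 -29.3 130.1   6.6  39.4  79.7]
```

View pics/m4.png

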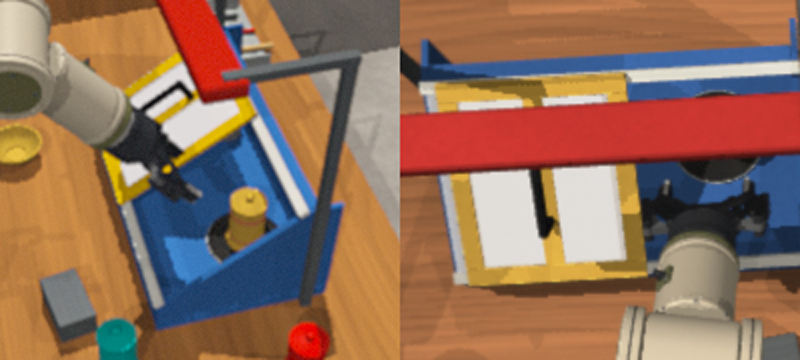

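The canister stands upright near the pad's centre: side crop (247,215) on the pad. The handle bar in the top view runs from about (179,217) to (182,243). Now I'll measure the handle.

```bash
python3 - <<'E'
from h import *
np.set_printoptions(precision=4,suppress=True)
S,T=capture('side'),capture('top')
a=np.radians(1.1);O=np.array([.643,.133,0]);th=np.radians(33)
ex=np.array([np.cos(a),np.sin(a),0]);nrm=-np.sin(th)*ex+np.cos(th)*np.array([0,0,1])
L=O-.14*ex+np.array([0,0,.06])
def onp(c,p,d):
    o,v=ray(c,p);return o+v*(((L+nrm*d-o)@nrm)/(v@nrm))
for n,c,(x0,y0,x1,y1) in(('t',T,(168,210,194,248)),('s',S,(296,175,342,212))):
    m=np.zeros((480,640),np.uint8);m[y0:y1,x0:x1]=(c['pixels'][y0:y1,x0:x1].max(2)<70)
    cs=max(cv2.findContours(m,0,1)[0],key=cv2.contourArea);print(n,cv2.boundingRect(cs))
    z=np.zeros_like(m);cv2.drawContours(z,[cs],-1,1,-1);z&=m
    if n=='t':
        for r in range(212,248,4):
            q=np.flatnonzero(z[r]); 
            if len(q): print(r,q.min(),q.max(),onp(c,(q.mean(),r),.055))
for p in((306.5,195),(332.5,181.5)): print(onp(S,p,.055))
# knob for canister, triangulated; side px (247,198)->, find expected
print(proj(S,(.682,.019,.141)),proj(S,(.682,.019,.127)))
plan(onp(T,(180.5,225),.055),18,33,.10)
E
```

```text
t (175, 214, 12, 34)
216 175 179 [0.6051 0.2302 0.1931]
220 176 180 [0.5964 0.2289 0.1874]
224 177 180 [0.5876 0.2289 0.1817]
228 177 181 [0.5788 0.2288 0.176 ]
232 178 182 [0.5699 0.2275 0.1702]
236 178 182 [0.5611 0.2287 0.1645]
240 179 186 [0.552  0.2237 0.1586]
244 180 185 [0.5431 0.2248 0.1528]
s (300, 181, 36, 31)
[0.5449 0.2398 0.1541]
[0.6302 0.2237 0.2093]
[364.5297 237.3408] [364.2173 240.4074]
tcp [0.5434 0.2107 0.2481] shift [-1.884  7.635  2.093] turn [-0.024  0.157  0.378]
```

```bash
python3 - <<'E'
from h import *
G=(.585,.229,.1795)
P,R=plan(G,1.1,33,.10)
plan(G,1.1,33,0,P,R)
E
```

```text
tcp [0.5409 0.2282 0.2474] shift [-1.983  8.334  2.065] turn [-0.001  0.159  0.002]
tcp [0.5953 0.2292 0.1636] shift [ 2.178  0.042 -3.355] turn [0. 0. 0.]
```

```bash
python3 -m creep '[[-1,-0.4,0,0.4,0,0.03,0],[-1,-0.5,0.1,0.5,0,0.04,0],[-1,-0.5,0.3,0.5,0,0.04,0],[-1,-0.4,0.6,0.4,0,0.04,0],[-1,-0.18,0.8,0.2,0,0.01,0],[-1,0,0.8,0.06,0,0,0],[-1,0,0.8,0,0,0,0],[-1,0,0.8,0,0,0,0],[-1,0,0.8,0,0,0,0],[-1,0,0.8,0,0,0,0]]'
python3 -m creep '[[-1,0,0.8,0,0,0,0],[-1,0,0.8,0,0,0,0],[-1,0,0.6,0,0,0,0],[-1,0,0.4,0,0,0,0],[-1,0,0.2,0,0,0,0],[-1,0,0.1,0,0,0,0],[-1,0,0,0,0,0,0],[-1,0,0,0,0,0,0],[-1,0,0,0,0,0,0],[-1,0,0,0,0,0,0]]'
python3 - <<'E'
from h import *
print(state()['joint_positions'].round(1))
G=(.585,.229,.1795)
plan(G,1.1,33,.10)
plan(G,1.1,33,0)
for n in('side','top'):
    c=capture(n);cv2.imwrite(f'pics/{n}5.png',c['pixels'])
a,b=cv2.imread('pics/side5.png')[100:300,200:420],cv2.imread('pics/top5.png')[120:320,90:310]
cv2.imwrite('pics/m5.png',cv2.resize(np.hstack([a,b]),None,fx=1.8,fy=1.8,interpolation=cv2.INTER_CUBIC))
E
```

```text
clock: 13.35
tool_pos: [0.5408, 0.1661, 0.2454]
eef_rot: [[0.841, 0.018, 0.541], [0.015, -1.0, 0.01], [0.541, -0.0, -0.841]]
force: [0.1, 0.2, 0.9]
width: 1.001
finger_force: 0.0
clock: 14.18
tool_pos: [0.5409, 0.2367, 0.2466]
eef_rot: [[0.84, 0.016, 0.542], [0.013, -1.0, 0.01], [0.542, -0.001, -0.84]]
force: [0.7, -0.1, 1.0]
width: 0.997
finger_force: 0.0
[ 27.1 -21.4 116.3 -16.7  56.1 122. ]
tcp [0.5409 0.2282 0.2474] shift [ 0.    -0.342  0.033] turn [-0.001 -0.003  0.003]
tcp [0.5953 0.2292 0.1636] shift [ 2.178 -0.3   -3.321] turn [-0.001 -0.003  0.003]
```

View pics/m5.png

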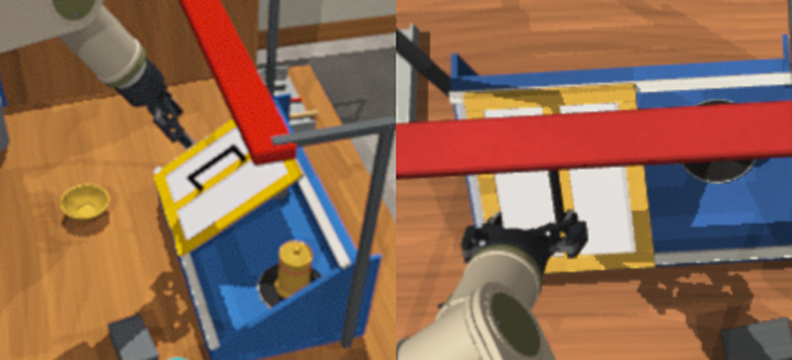

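The fingers sit above the handle: top-crop fingers at (475,235) and (572,228), bar at (557,190). I'll check the alignment by projection before going in.

```bash
python3 - <<'E'
from h import *
T=capture('top');s=state()
f=lambda p:((np.array(p)-[90,120])*1.8+[396,0]).round(0)
p=s['tool_pos'];R=s['eef_rot']
print('tcp',f(proj(T,p)),'fingers',f(proj(T,p+R[:,1]*.05-R[:,2]*.012)),f(proj(T,p-R[:,1]*.05-R[:,2]*.012)))
print('body',f(proj(T,p-R[:,2]*.15)),f(proj(T,p-R[:,2]*.08)))
for x,z in((.585,.1795),(.565,.166),(.545,.153)): print(f(proj(T,(x,.229,z))))
E
```

```text
tcp [537. 213.] fingers [574. 215.] [497. 219.]
body [512. 264.] [524. 239.]
[556. 189.]
[558. 206.]
[559. 222.]
```

The projection agrees with the picture. Going in on the bar and gripping lightly.

```bash
python3 -m creep '[[-1,0,-0.15,0,0,0,0],[-1,0.15,-0.15,-0.22,0,0,0],[-1,0.26,0,-0.4,0,0,0],[-1,0.26,0,-0.4,0,0,0],[-1,0.26,0,-0.4,0,0,0],[-1,0.26,0,-0.4,0,0,0],[-1,0.26,0,-0.4,0,0,0],[-1,0.26,0,-0.4,0,0,0],[-1,0.26,0,-0.4,0,0,0],[-1,0.1,0,-0.16,0,0,0]]' 20
python3 -m creep '[[0.2,0,0,0,0,0,0],[0.5,0,0,0,0,0,0],[1,0,0,0,0,0,0],[1,0,0,0,0,0,0],[1,0,0,0,0,0,0],[1,0,0,0,0,0,0],[1,0,0,0,0,0,0],[1,0,0,0,0,0,0],[1,0,0,0,0,0,0],[1,0,0,0,0,0,0]]' 20
python3 -c "
from h import *
plan((.585,.229,.1795),1.1,33);print(state()['joint_positions'].round(1))"
```

```text
clock: 15.17
tool_pos: [0.5923, 0.2289, 0.1646]
eef_rot: [[0.841, 0.017, 0.54], [0.014, -1.0, 0.009], [0.54, 0.0, -0.841]]
force: [-0.4, -0.5, -0.2]
width: 0.999
finger_force: 0.0
clock: 16.0
tool_pos: [0.5926, 0.23, 0.1678]
eef_rot: [[0.84, 0.018, 0.543], [0.014, -1.0, 0.01], [0.543, -0.001, -0.84]]
force: [-5.2, -1.0, 6.3]
width: 0.151
finger_force: 20.7
tcp [0.5953 0.2292 0.1636] shift [ 0.11  -0.032 -0.169] turn [-0.001 -0.003  0.002]
[ 23.4 -10.1 115.6 -17.   44.9 121.3]
```

```bash
python3 -m creep '[[1,-0.04,0,0.07,0,0,0],[1,0.002,-0.1,0,0,0,0],[1,0.004,-0.2,0,0,0,0],[1,0.006,-0.3,0,0,0,0],[1,0.008,-0.4,0,0,0,0],[1,0.008,-0.4,0,0,0,0],[1,0.008,-0.4,0,0,0,0],[1,0.008,-0.4,0,0,0,0],[1,0.008,-0.4,0,0,0,0],[1,0.008,-0.4,0,0,0,0]]'
python3 -m creep '[[1,0.008,-0.4,0,0,0,0],[1,0.008,-0.4,0,0,0,0],[1,0.008,-0.4,0,0,0,0],[1,0.008,-0.4,0,0,0,0],[1,0.008,-0.4,0,0,0,0],[1,0.008,-0.4,0,0,0,0],[1,0.008,-0.4,0,0,0,0],[1,0.008,-0.4,0,0,0,0],[1,0.008,-0.4,0,0,0,0],[1,0.008,-0.4,0,0,0,0]]'
```

```text
clock: 16.83
tool_pos: [0.5938, 0.1545, 0.1685]
eef_rot: [[0.839, 0.018, 0.544], [0.014, -1.0, 0.011], [0.544, -0.001, -0.839]]
force: [14.0, 2.1, -8.8]
width: 0.153
finger_force: 20.6
clock: 17.67
tool_pos: [0.5959, 0.0547, 0.1688]
eef_rot: [[0.839, 0.017, 0.544], [0.014, -1.0, 0.011], [0.544, -0.001, -0.839]]
force: [18.0, 3.1, -9.5]
width: 0.151
finger_force: 20.2
```

```bash
python3 -m creep '[[1,0.04,-0.2,-0.06,0,0,0],[1,0.004,-0.2,0,0,0,0],[1,0.004,-0.2,0,0,0,0],[1,0.004,-0.2,0,0,0,0],[1,0.002,-0.1,0,0,0,0],[1,0.002,-0.1,0,0,0,0],[1,0.002,-0.1,0,0,0,0],[1,0.002,-0.1,0,0,0,0],[1,0.002,-0.1,0,0,0,0],[1,0,0,0,0,0,0]]'
python3 -m creep '[[1,0.001,-0.06,0,0,0,0],[1,0.001,-0.06,0,0,0,0],[1,0.001,-0.06,0,0,0,0],[1,0.001,-0.04,0,0,0,0],[1,0,0,0,0,0,0],[1,0,0,0,0,0,0],[1,0,0,0,0,0,0],[1,0,0,0,0,0,0],[1,0,0,0,0,0,0],[1,0,0,0,0,0,0]]'
```

```text
clock: 18.5
tool_pos: [0.5974, 0.0219, 0.1685]
eef_rot: [[0.839, 0.017, 0.544], [0.014, -1.0, 0.01], [0.544, -0.0, -0.839]]
force: [1.9, -0.9, 5.3]
width: 0.152
finger_force: 22.0
clock: 19.33
tool_pos: [0.5974, 0.0191, 0.1685]
eef_rot: [[0.839, 0.019, 0.544], [0.014, -1.0, 0.014], [0.544, -0.004, -0.839]]
force: [2.9, 13.3, 6.2]
width: 0.151
finger_force: 22.1
```

The stop is reached, with 13 N in y at the expected place. Release, back out square to the slope, then look.

```bash
python3 -m creep '[[0.5,0,0,0,0,0,0],[0,0,0,0,0,0,0],[-0.5,0,0,0,0,0,0],[-1,0,0,0,0,0,0],[-1,0,0,0,0,0,0],[-1,0,0,0,0,0,0],[-1,0,0,0,0,0,0],[-1,0,0,0,0,0,0],[-1,0,0,0,0,0,0],[-1,0,0,0,0,0,0]]'
python3 -m creep '[[-1,-0.13,0,0.2,0,0,0],[-1,-0.26,0,0.4,0,0,0],[-1,-0.4,0,0.6,0,0,0],[-1,-0.5,0,0.75,0,0,0],[-1,-0.5,0,0.75,0,0,0],[-1,-0.5,0,0.7,0,0,0],[-1,-0.5,0,0.6,0,0,0],[-1,-0.5,0,0.3,0,0,0],[-1,-0.3,0,0.1,0,0,0],[-1,0,0,0,0,0,0]]'
python3 - <<'E'
from h import *
for n in('side','top'):
    c=capture(n);cv2.imwrite(f'pics/{n}6.png',c['pixels'])
a,b=cv2.imread('pics/side6.png')[130:330,210:430],cv2.imread('pics/top6.png')[120:320,110:330]
cv2.imwrite('pics/m6.png',cv2.resize(np.hstack([a,b]),None,fx=1.8,fy=1.8,interpolation=cv2.INTER_CUBIC))
E
```

```text
clock: 20.17
tool_pos: [0.5966, 0.0168, 0.1673]
eef_rot: [[0.84, 0.017, 0.542], [0.014, -1.0, 0.01], [0.542, -0.001, -0.84]]
force: [0.9, -0.1, -0.3]
width: 0.999
finger_force: 0.0
clock: 21.0
tool_pos: [0.5065, 0.0168, 0.2795]
eef_rot: [[0.838, 0.017, 0.545], [0.014, -1.0, 0.01], [0.545, -0.0, -0.838]]
force: [1.0, 0.5, -0.4]
width: 0.998
finger_force: 0.0
```

View pics/m6.png

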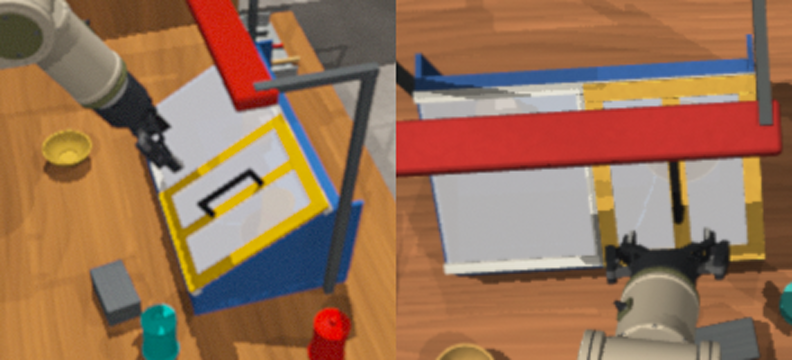

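The guard is shut: its -y frame edge lines up with the booth's side wall, top crop (760,200). The canister shows faintly through the pane at side crop (265,215), and the gripper is clear. Handing in.

```bash
python3 -c "
from cell import finish_job
print(finish_job())"
```

```text
the job is handed in; nothing more can be done
None
```

The job is handed in at about 21 s: the canister stands upright near the pad's centre, the guard is pushed shut against its stop, and the gripper is clear; no verdict came back from the hand-in.

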